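Un-nest strainer baskets onto the blow-off tray and set the air

TASK

The washed strainer baskets are still nested in one another: pull them apart and stand every one upright in the blow-off tray, in the row made for its size (small ones in the narrowest row, medium in the middle, large in the widest). Once all are in, turn on the air: pull the regulator knob up to unlock it, turn it clockwise until the gauge needle is on the brass set hand (the nearest notch will do), and push the knob fully back down to lock it. Leave the other things on the bench where they are.

Things in the scene. Friction and masses are not known exactly. Their poses are not given: they have to be found in the camera images.
- small_1: Steel strainer basket, small: an short open cup with a solid top band 46 mm across, 22 mm high; screen body below it 36 mm across, 24 mm high; 46 mm in all, bore 28 mm, 22 mm deep, about 90 g. Origin: centre of its underside, z up to the mouth. Starts nested in medium_1; may be absent.
- small_2: Steel strainer basket, small: an short open cup with a solid top band 46 mm across, 22 mm high; screen body below it 36 mm across, 24 mm high; 46 mm in all, bore 28 mm, 22 mm deep, about 90 g. Origin: centre of its underside, z up to the mouth. Starts nested in medium_2; may be absent.
- medium_1: Steel strainer basket, medium: an short open cup with a solid top band 58 mm across, 22 mm high; screen body below it 48 mm across, 28 mm high; 50 mm in all, bore 39 mm, 44 mm deep, about 130 g. Origin: centre of its underside, z up to the mouth. Starts nested in large_1.
- medium_2: Steel strainer basket, medium: an short open cup with a solid top band 58 mm across, 22 mm high; screen body below it 48 mm across, 28 mm high; 50 mm in all, bore 39 mm, 44 mm deep, about 130 g. Origin: centre of its underside, z up to the mouth. Starts standing on the bench, with small_2 in it when that is present.
- large_1: Steel strainer basket, large: an short open cup with a solid top band 68 mm across, 22 mm high; screen body below it 59 mm across, 32 mm high; 54 mm in all, bore 51 mm, 48 mm deep, about 180 g. Origin: centre of its underside, z up to the mouth. Starts standing on the bench with medium_1 in it. Nested, the inner one's band rests on this rim, its origin 26 mm above this one's.
- large_2: Steel strainer basket, large: an short open cup with a solid top band 68 mm across, 22 mm high; screen body below it 59 mm across, 32 mm high; 54 mm in all, bore 51 mm, 48 mm deep, about 180 g. Origin: centre of its underside, z up to the mouth. Starts standing alone on the bench; may be absent.
- tray: Fixed steel blow-off tray, 224 x 218 mm, with three straight rows along its x axis, each 212 mm long (room for two baskets one behind the other), between upstands 18 mm high over the bench. An air pipe 59 mm high crosses 128 mm out at its +x end. Origin: centre of its underside, z up; its floor is 8 mm up.
- row_small (a point): Middle of the narrowest row, on the tray floor: 46 mm clear width, for the small baskets. Axes as the tray's, x along the row (+-106 mm to its end walls).
- row_medium (a point): Middle of the middle row, on the tray floor: 58 mm clear width, for the medium baskets. Axes as the tray's, x along the row (+-106 mm to its end walls).
- row_large (a point): Middle of the widest row, on the tray floor: 70 mm clear width, for the large baskets. Axes as the tray's, x along the row (+-106 mm to its end walls).
- console: Fixed grey air console, 130 x 220 x 85 mm, with the regulator knob (at its y = +58 mm) and the pressure gauge (y = -50 mm) on its flat top, 85 mm high. Origin: centre of its underside.
- knob_top (a point): Centre of the top face of the black regulator knob, an upright ribbed round cap of 54 mm diameter, its graspable side 38 mm high; top 131 mm over the bench when pushed in, 143 mm when pulled out. Turns with the knob; the white line on its top runs from the centre along -x.
- knob_pull (a joint): Pull of the knob, m: 0 pushed in and locked, 0.012 fully up. Stays where it is left; takes about 5 N to move. Below 0.006 a tooth lies in one of 20 lock notches and it cannot turn; pushed down between two notches it meets the lock at about 0.006 and must turn a little (up to 0.16 rad either way) to go home.
- knob_turn (a joint): Turn of the knob, rad: 0 air shut, growing clockwise seen from above, stop at 4.4; friction 0.04 N m. Lock notches at whole multiples of 0.314. The gauge needle turns with it one to one.
- set_hand (a joint): Angle of the gauge's set hand (short brass pointer at the dial's rim), rad, on the scale of knob_turn (0 at the dial's first mark, growing clockwise): the wanted pressure, different at each start. Stays put.
- needle_tip (a point): Point on the gauge needle (long, thin, black, turning about the centre of the 80 mm white dial, just above it) 30 mm from the dial's centre. The needle is at the first mark of the scale when the air is shut and turns clockwise with the knob, by the same angle.
- set_hand_tip (a point): Point of the set hand 30 mm from the gauge's centre; the needle tip comes under it when the needle is on the set hand.
- flange: Dark steel pipe flange, 66 mm across, 26 mm high, lying flat; origin at the centre of its underside. Not part of the job.
- tee: Dark steel pipe tee, about 82 x 65 mm, 42 mm high, lying on the bench; origin under its middle. Not part of the job.
- wrench: Wrench, 200 mm long, 8 mm thick, lying on the bench; origin under its middle. Not part of the job.
- driver: Screwdriver, 195 mm long, 26 mm thick, lying on the bench; origin under its middle. Not part of the job.
- pan: Black pan, 120 mm across, 60 mm high; origin at the centre of its underside. Not part of the job.
- white_box: White carton, 90 x 75 x 85 mm; origin at the centre of its underside. Not part of the job.
- ball_valve: Brass ball valve with a lever, its lever to +y, about 130 mm long, 70 mm high; origin under the body's middle. Not part of the job.
Things that resemble listed ones, but are neither listed nor needed, are in the scene too. Leave any purple or turquoise look-alike of the large_2 alone.

How it is judged:
On the way, in this order (a step that is already met when the one before it is completed fails the run):
1. every basket stands upright in its size row, the air still shut and the knob pushed in (y of small_1 in the frame of row_small between -0.012 and 0.012 m and x of small_1 in the frame of row_small between -0.098 and 0.098 m and z of small_1 in the frame of row_small between -0.004 and 0.005 m and angle between each of small_1, small_2, medium_1, medium_2, large_1, large_2's own z axis and vertical below 0.1 rad and linear speed of each of small_1, small_2, medium_1, medium_2, large_1, large_2 below 0.03 m/s and y of small_2 in the frame of row_small between -0.012 and 0.012 m and x of small_2 in the frame of row_small between -0.098 and 0.098 m and z of small_2 in the frame of row_small between -0.004 and 0.005 m and y of medium_1 in the frame of row_medium between -0.012 and 0.012 m and x of medium_1 in the frame of row_medium between -0.098 and 0.098 m and z of medium_1 in the frame of row_medium between -0.004 and 0.005 m and y of medium_2 in the frame of row_medium between -0.012 and 0.012 m and x of medium_2 in the frame of row_medium between -0.098 and 0.098 m and z of medium_2 in the frame of row_medium between -0.004 and 0.005 m and y of large_1 in the frame of row_large between -0.012 and 0.012 m and x of large_1 in the frame of row_large between -0.098 and 0.098 m and z of large_1 in the frame of row_large between -0.004 and 0.005 m and y of large_2 in the frame of row_large between -0.012 and 0.012 m and x of large_2 in the frame of row_large between -0.098 and 0.098 m and z of large_2 in the frame of row_large between -0.004 and 0.005 m and value of joint knob_pull below 0.0025 m and value of joint knob_turn below 0.2 rad), for 0.2 s.
2. the knob is pulled up, not yet turned (value of joint knob_pull above 0.007 m and value of joint knob_turn below 0.25 rad), for 0.1 s.
3. the pulled-up knob is turned until the needle is on the set hand (value of joint knob_pull above 0.005 m and horizontal distance between needle_tip and set_hand_tip below 0.0066 m), for 0.1 s.
4. the knob is pushed home with the needle on the set hand (value of joint knob_pull below 0.0025 m and horizontal distance between needle_tip and set_hand_tip below 0.0066 m), for 0.2 s.
At the end, for the whole second after the job is handed in: Every basket present stands at rest upright (within 0.1 rad) on the tray floor in the row of its size (within 12 mm of the row's middle line, between its end walls); the knob is pushed in to within 2.5 mm; the needle is on the set hand to within 0.22 rad (6.6 mm at 30 mm from the centre) (all of step 4 and y of small_1 in the frame of row_small between -0.012 and 0.012 m and x of small_1 in the frame of row_small between -0.098 and 0.098 m and z of small_1 in the frame of row_small between -0.004 and 0.005 m and angle between each of small_1, small_2, medium_1, medium_2, large_1, large_2's own z axis and vertical below 0.1 rad and linear speed of each of small_1, small_2, medium_1, medium_2, large_1, large_2 below 0.03 m/s and y of small_2 in the frame of row_small between -0.012 and 0.012 m and x of small_2 in the frame of row_small between -0.098 and 0.098 m and z of small_2 in the frame of row_small between -0.004 and 0.005 m and y of medium_1 in the frame of row_medium between -0.012 and 0.012 m and x of medium_1 in the frame of row_medium between -0.098 and 0.098 m and z of medium_1 in the frame of row_medium between -0.004 and 0.005 m and y of medium_2 in the frame of row_medium between -0.012 and 0.012 m and x of medium_2 in the frame of row_medium between -0.098 and 0.098 m and z of medium_2 in the frame of row_medium between -0.004 and 0.005 m and y of large_1 in the frame of row_large between -0.012 and 0.012 m and x of large_1 in the frame of row_large between -0.098 and 0.098 m and z of large_1 in the frame of row_large between -0.004 and 0.005 m and y of large_2 in the frame of row_large between -0.012 and 0.012 m and x of large_2 in the frame of row_large between -0.098 and 0.098 m and z of large_2 in the frame of row_large between -0.004 and 0.005 m); the robot touches nothing.
It fails at once if another thing on the bench is moved more than 40 mm (distance of any of flange, tee, wrench, driver, pan, white_box, ball_valve from where it was at the start of the episode above 0.04 m).
Of small_1, small_2, large_2 only 1 to 3 are there at a start; the rules pass over those that are not, and their reading is None.
At some moment in a run one of large_2, medium_2, large_1 may be knocked a few centimetres aside while the robot is not near it.
It also fails if it takes over 208 s, if anything falls off the work surface, if the arm or the gripper's body presses on something with over 40 N, if the wrist force passes 120 N, or if a joint passes its speed limit or range.

ROBOT

A 7-joint arm with a two-finger parallel gripper is mounted at the origin on the work surface. World frame = base frame: x ahead of the robot, y to its left, z up, the work surface at z = 0. Lengths are in m, angles in rad, forces in N, time in s.
With the tool pointing down it reaches from about 0.4 to 0.85 m from the base axis. Payload 4.5 kg.
Tool frame: the origin (TCP) lies at the very end of the fingers, on their centre line; the grasp point (between the pads) lies manip.grip_point_offset behind it (manip.grip_point_offset is the distance from the TCP to the grasp point, in m); z points along the fingers, y is the line along which they close (so a half turn about z gives the same grasp; the last joint's range is limited). The gripper opens to 85 mm and grips with 20 to 120 N. Pads are 22 mm wide; open, the fingers measure 114 mm over their backs; the gripper's body (76 mm by 85 mm) begins 54 mm behind the grasp point. The pads swing forward as they close: fully open they stand 13 mm farther back than shut.
Start: joints at [1.164, 0.689, -0.195, 1.565, 0.157, 0.902, -0.215], TCP at [0.267, -0.565, 0.231] pointing down, gripper open.
Joint ranges: [-3.01, 3.01], [-0.46, 2.08], [-1.47, 1.51], [0.13, 2.56], [-1, 4.14], [0.04, 2.09], [-2.66, 2.66]. Speed limits (rad/s): [2.57, 2.57, 3.14, 3.14, 3.14, 3.14, 3.14].

INTERFACE

Orientations are given as a unit quaternion [w, x, y, z].
In Python, from workcell import manip gives the robot as it stands.
- The arm moves only by the tool apply_moves, never from a script. Its argument "steps" is a list of rows, each a list of 5 numbers: the closure, from 0 (fully open) to 1 (shut), then the shift along the tool's x, y, z in units of 30 mm (1.0 is 30 mm), then the turn about the tool's z in units of 6 degrees (1.0 is 6 degrees). A call has 1 to 12 rows; each row is the pose to reach, as a shift and turn from the pose commanded when the call began, along the tool's axes at that moment; what a row does not reach only later rows make up. A row lasts 1/10 s, in which the tool goes at most 50 mm and 8.59 degrees, less where a joint would pass 70% of its speed; a pose out of reach is approached as far as the arm can. A call with a gripper value outside its range is refused whole. The fingers move at their own pace and stop on an object; "grip_force" is the grip in N (left out, the last holds). Time passes only in rows, so rows that repeat a pose let the fingers close. It gives the time, the measured TCP pose, the force, the opening and the grip force at its end, in the units of the state.
- manip.observe(): the state, without advancing time (a new reading comes with each control period).
- manip.grab_frame(name): name is "side" or "top"; returns (picture, depth): 384x512x3 uint8, blue, green, red; 384x512 float32, m along the optical axis (not along the pixel's ray), 0 where there is no reading.
- manip.camera_info(name): a dict with "mtx" (3x3 intrinsics, pixels), "T" (4x4, takes a point from camera to world coordinates). Camera axes: x right, y down, z forward; pixel columns grow to the right and rows downward; lengths in m; the calibration is good to about 2 mm. A picture is of the moment at which its call begins. camera_info takes no time and is no camera call.
- manip.hand_in(): hands the job in; it is judged then, once.
The state is a dict: "t": time; "joints": joint angles; "qvel": joint speeds; "joint_torque": joint torques, N m; "position": TCP position; "eef_rot": TCP orientation; "wrist_force": force on the tool from outside, world axes, zero at the start; "wrist_torque": the same for the moment, N m; "gripper_width": opening from 0.0 (shut) to 1.0 (fully open); "grasp_force": force on a finger pad.
Only numpy, scipy, OpenCV 4.12 (cv2) and the standard library are available. Lean on these libraries where they do the work, as an engineer would, in place of code of your own. Each camera call takes 0.05 s, during which the arm holds its last target. There are 200 camera calls.

## Working session

There is one attempt and no reset: what is moved stays moved. The work goes in short steps, Python scripts to look and compute and a tool call to move; the robot and the scene stay as the last step left them, time stands still between calls to the robot, and variables do not carry over. Pictures are saved under pics/ and viewed, at most 14 in all, crops included, and the job is handed in when it is done.

Besides the shell and the picture viewer there is one more tool, called after ">>>" by a JSON object that holds its "method" and its "body", one argument or row to a line. apply_moves: Moves the arm, as the interface text tells. Its arguments: {"type":"object","properties":{"steps":{"type":"array","items":{"type":"array","items":{"type":"number"}}},"grip_force":{"type":"number"}},"required":["steps"]}

```bash
mkdir -p pics; ls; cat > h.py <<'E'
import numpy as np, cv2
from workcell import manip
def grab(n):
    p,d=manip.grab_frame(n); c=manip.camera_info(n); return p,d,np.array(c["mtx"]),np.array(c["T"])
def cloud(d,K,T):
    v,u=np.mgrid[:d.shape[0],:d.shape[1]]
    P=np.stack([(u-K[0,2])*d/K[0,0],(v-K[1,2])*d/K[1,1],d],-1)
    W=P@T[:3,:3].T+T[:3,3]; W[d==0]=np.nan; return W
E
python3 - <<'E'
from h import *
for n in("top","side"):
    p,d,K,T=grab(n); cv2.imwrite(f"pics/{n}0.png",cv2.resize(p,(800,600),interpolation=cv2.INTER_CUBIC)); np.savez(f"{n}0.npz",p=p,d=d,K=K,T=T)
    print(n,K.round(1).tolist(),T.round(3).tolist())
s=manip.observe(); print({k:np.round(v,3).tolist() for k,v in s.items()}, manip.grip_point_offset)
E
```

```text
pics
top [[348.6, 0.0, 256.8], [0.0, 348.6, 189.1], [0.0, 0.0, 1.0]] [[-0.003, -0.987, 0.163, 0.436], [-1.0, 0.0, -0.018, -0.05], [0.018, -0.163, -0.986, 0.931], [0.0, 0.0, 0.0, 1.0]]
side [[408.2, 0.0, 249.7], [0.0, 408.2, 191.9], [0.0, 0.0, 1.0]] [[0.997, -0.048, 0.063, 0.495], [-0.079, -0.633, 0.77, -0.794], [0.003, -0.773, -0.635, 0.721], [0.0, 0.0, 0.0, 1.0]]
{'t': 0.1, 'joints': [1.164, 0.69, -0.195, 1.566, 0.157, 0.902, -0.215], 'qvel': [-0.001, -0.002, -0.001, 0.0, 0.001, 0.0, 0.001], 'joint_torque': [-0.004, -54.059, -1.272, -15.899, 0.009, 0.004, 0.0], 'position': [0.266, -0.565, 0.231], 'eef_rot': [-0.001, 0.976, 0.219, -0.0], 'wrist_force': [-1.211, 0.175, -0.47], 'wrist_torque': [0.014, 0.018, -0.013], 'grasp_force': 0.0, 'gripper_width': 1.002} 0.0187
```

View pics/top0.png

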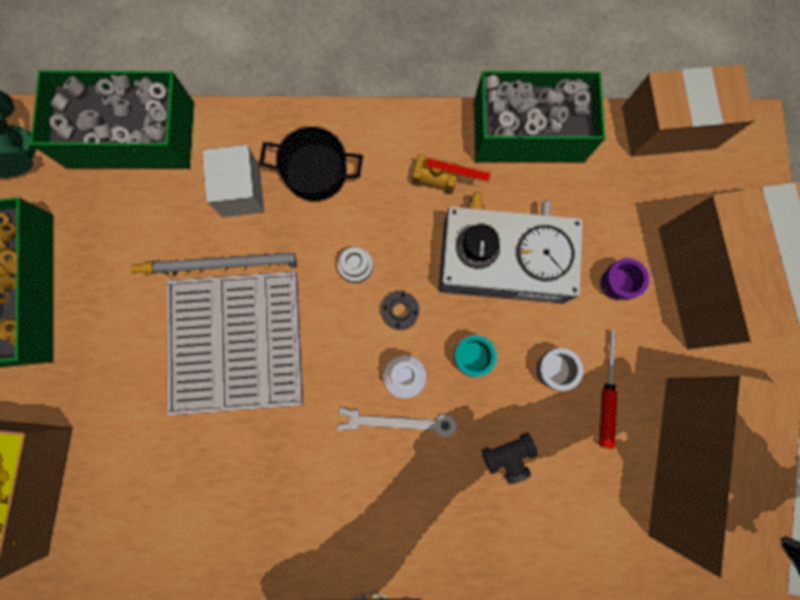

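View pics/side0.png

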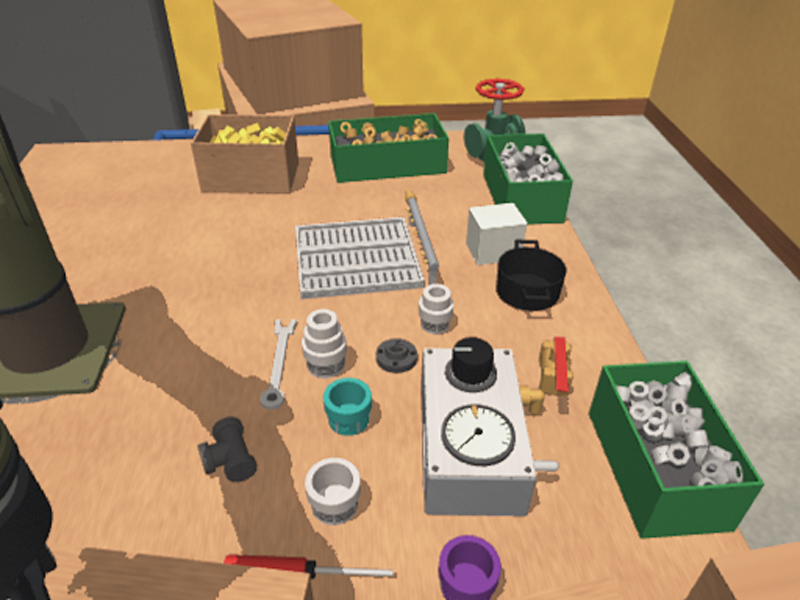

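The side view shows a three-high stack at (323,340), a two-high stack at (436,305) and a lone steel large at (333,488). The turquoise cup at (347,405) and the purple one at (470,568) are look-alikes. The tray rows run along world x, with the pipe at the far end. The widest row is on the left in the top view, around (195,340), and the narrowest is on the right, around (283,340).

```bash
cat >> h.py <<'E'
def ring(W,z0,xy,r,dz=.006,rad=None):
    """fit circle centre of fixed outer radius r to the points near height z0 round xy"""
    m=(abs(W[...,2]-z0)<dz)&(np.hypot(W[...,0]-xy[0],W[...,1]-xy[1])<(rad or r+.02))
    Q=W[m][:,:2]
    if len(Q)<8: return None
    # outer edge: min enclosing circle + mean
    (c,rr)=cv2.minEnclosingCircle((Q*1000).astype(np.float32))
    return np.round([c[0]/1000,c[1]/1000,rr/1000,len(Q)],4).tolist(), np.median(W[m][:,2]).round(4)
E
python3 - <<'E'
from h import *
for n in("top","side"):
    f=np.load(n+"0.npz"); p,d,K,T=f["p"],f["d"],f["K"],f["T"]; W=cloud(d,K,T); s=512/800
    if n=="top": pts=dict(st1=(404,376),st2=(354,264),L2=(560,369),knob=(480,243),gauge=(545,252),tl=(170,278),tr=(297,274),bl=(170,411),br=(299,403),teal=(475,355),bench=(330,480),con=(460,285),
      s12=(222,340),s23=(265,340),floorL=(190,350),fl2=(243,340),pipe=(230,263))
    else: pts=dict(st1=(323,318),st2=(436,292),L2=(333,488),knob=(473,350),gauge=(478,431))
    for k,(u,v) in pts.items():
        u,v=int(u*s),int(v*s); print(n,k,np.nanmedian(W[v-1:v+2,u-1:u+2].reshape(-1,3),0).round(4))
E
```

```text
top st1 [ 0.4527 -0.0686  0.0751]
top st2 [0.6378 0.0128 0.049 ]
top L2 [ 0.4636 -0.3354  0.0056]
top knob [ 0.6505 -0.1846  0.1299]
top gauge [ 0.6453 -0.2917  0.095 ]
top tl [0.6219 0.3333 0.0013]
top tr [ 6.298e-01  1.139e-01 -4.000e-04]
top bl [0.3969 0.3127 0.017 ]
top br [0.4111 0.1019 0.0163]
top teal [ 0.4877 -0.1921  0.0059]
top bench [ 0.2848  0.0506 -0.0004]
top con [ 0.594  -0.1579  0.0842]
top s12 [0.5144 0.2336 0.013 ]
top s23 [0.5139 0.1621 0.0185]
top floorL [0.4966 0.289  0.0079]
top fl2 [0.5148 0.2015 0.0081]
top pipe [0.6359 0.213  0.0583]
side st1 [ 0.4506 -0.058   0.0872]
side st2 [0.6372 0.0248 0.0624]
side L2 [ 0.4603 -0.3042  0.0055]
side knob [ 0.6535 -0.1906  0.1301]
side gauge [ 0.6429 -0.2966  0.0965]
```

```bash
cat > m.py <<'E'
from h import *
def load(n): f=np.load(n); return f["p"],cloud(f["d"],f["K"],f["T"])
if __name__=="__main__":
  for n in("top","side"):
    p,W=load(n+"0.npz"); print(n)
    for k,z,xy,r in[("s1",.098,(.455,-.07),.023),("m1",.076,(.455,-.07),.029),("l1",.054,(.455,-.07),.034),("s2",.072,(.64,.02),.023),("m2",.050,(.64,.02),.029),("L2",.054,(.46,-.32),.034),("knob",.131,(.65,-.185),.027)]:
        print(k,ring(W,z,xy,r,.004,r+.012))
    if 1:
      m=(W[...,2]>.013)&(W[...,2]<.023)&(W[...,0]>.36)&(W[...,0]<.64)&(W[...,1]>.06)&(W[...,1]<.36)
      Q=W[m][:,:2]; lo,hi=np.percentile(Q,[.5,99.5],0); print("tray",lo.round(4),hi.round(4))
      r=cv2.minAreaRect((Q*1000).astype(np.float32)); print(r)
      a=np.deg2rad(r[2] if abs(r[2])<45 else r[2]-90); R=np.array([[np.cos(a),np.sin(a)],[-np.sin(a),np.cos(a)]])
      q=(Q*1000-r[0])@R.T; g=q[abs(q[:,0])<80]; h,e=np.histogram(g[:,1],np.arange(-116,117,4)); print(a,list(zip(e.astype(int),h)))
E
python3 m.py; python3 - <<'E'
import cv2
p=cv2.imread('pics/x.png') 
from m import *
t,_=load("top0.npz");s,_=load("side0.npz")
a=cv2.resize(t[125:200,275:400],(800,480),interpolation=cv2.INTER_CUBIC)
cv2.imwrite("pics/gauge.png",a)
E
```

```text
top
s1 ([0.4508, -0.0698, 0.0228, 187.0], np.float64(0.0976))
m1 ([0.4507, -0.0699, 0.0288, 257.0], np.float64(0.0756))
l1 ([0.4505, -0.0701, 0.034, 133.0], np.float64(0.0533))
s2 ([0.6353, 0.0118, 0.0229, 159.0], np.float64(0.0718))
m2 ([0.6355, 0.0119, 0.0293, 190.0], np.float64(0.0497))
L2 ([0.4614, -0.3226, 0.0341, 268.0], np.float64(0.0533))
knob ([0.6543, -0.1866, 0.0268, 380.0], np.float64(0.1305))
tray [0.3942 0.1009] [0.6277 0.3303]
((517.322998046875, 216.56259155273438), (238.87808227539062, 219.11526489257812), 4.181476593017578)
0.07298053414323168 [(np.int64(-116), np.int64(0)), (np.int64(-112), np.int64(43)), (np.int64(-108), np.int64(97)), (np.int64(-104), np.int64(13)), (np.int64(-100), np.int64(0)), (np.int64(-96), np.int64(0)), (np.int64(-92), np.int64(0)), (np.int64(-88), np.int64(0)), (np.int64(-84), np.int64(0)), (np.int64(-80), np.int64(0)), (np.int64(-76), np.int64(1)), (np.int64(-72), np.int64(0)), (np.int64(-68), np.int64(0)), (np.int64(-64), np.int64(0)), (np.int64(-60), np.int64(51)), (np.int64(-56), np.int64(96)), (np.int64(-52), np.int64(94)), (np.int64(
[... 2916 characters left out ...]
4(36), np.int64(0)), (np.int64(40), np.int64(0)), (np.int64(44), np.int64(0)), (np.int64(48), np.int64(0)), (np.int64(52), np.int64(0)), (np.int64(56), np.int64(0)), (np.int64(60), np.int64(0)), (np.int64(64), np.int64(0)), (np.int64(68), np.int64(0)), (np.int64(72), np.int64(0)), (np.int64(76), np.int64(0)), (np.int64(80), np.int64(0)), (np.int64(84), np.int64(0)), (np.int64(88), np.int64(0)), (np.int64(92), np.int64(0)), (np.int64(96), np.int64(4)), (np.int64(100), np.int64(30)), (np.int64(104), np.int64(51)), (np.int64(108), np.int64(18)), (np.int64(112), np.int64(0))][ WARN:0@0.005] global loadsave.cpp:275 findDecoder imread_('pics/x.png'): can't open/read file: check file path/integrity
```

View pics/gauge.png

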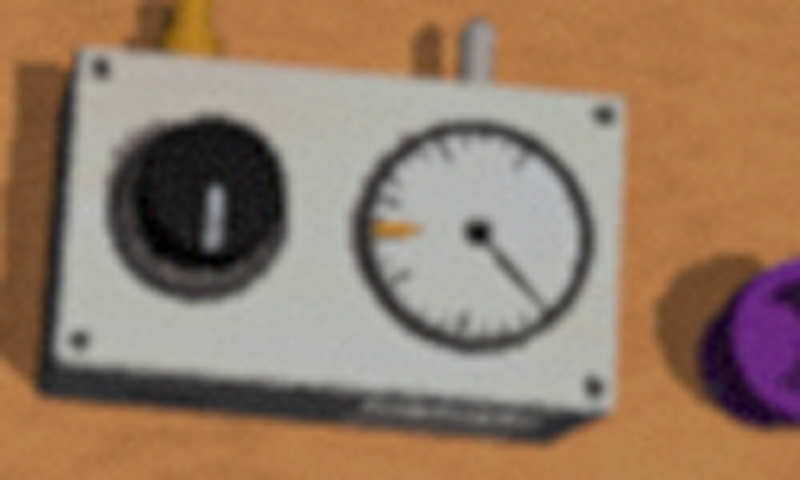

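The set hand points left from the dial centre at (478,233) and the needle points to lower right, so the turn needed is about 2.35 rad clockwise. All three optional baskets are present. large_2 is the steel one at top view (560,369), and I rule out the turquoise and purple cups. The fits agree with the sizes given, so I'll start moving.

```bash
cat >> h.py <<'E'
TC=np.array([.5095,.2142]); A=.073
def slot(row,x):
    y={"s":-.080,"m":-.012,"l":.068}[row]
    return TC+[x*np.cos(A)-y*np.sin(A), x*np.sin(A)+y*np.cos(A)]
def to(x,y,z,yang=A):
    """units along tool axes to reach xyz with the tool's y line at world angle yang"""
    from scipy.spatial.transform import Rotation as R
    s=manip.observe(); q=s["eef_rot"]; M=R.from_quat([*q[1:],q[0]]).as_matrix()
    d=M.T@(np.array([x,y,z])-s["position"])/.03
    t=np.arctan2(M[1,1],M[0,1])-yang; t=(t+np.pi/2)%np.pi-np.pi/2
    print("units",d.round(2),"turn",(np.rad2deg(t)/6).round(2),"t",round(s["t"],1),"pos",np.round(s["position"],4),"w",round(s["gripper_width"],3),"gf",round(s["grasp_force"],1),"j7",np.round(s["joints"],2))
E
python3 -c "
from h import *
to(.4505,-.0713,.2)"
```

```text
units [ 12.57 -12.25   1.04] turn -11.49 t 0.1 pos [ 0.2664 -0.5647  0.2306] w 1.002 gf 0.0 j7 [ 1.16  0.69 -0.19  1.57  0.16  0.9  -0.22]
```

>>> {"method": "apply_moves", "body": {
  "steps": [
    [0,12.57,-12.25,1.0,-11.5],
    [0,12.57,-12.25,1.0,-11.5],
    [0,12.57,-12.25,1.0,-11.5],
    [0,12.57,-12.25,1.0,-11.5],
    [0,12.57,-12.25,1.0,-11.5],
    [0,12.57,-12.25,1.0,-11.5],
    [0,12.57,-12.25,1.0,-11.5],
    [0,12.57,-12.25,1.0,-11.5],
    [0,12.57,-12.25,1.0,-11.5],
    [0,12.57,-12.25,1.0,-11.5],
    [0,12.57,-12.25,1.0,-11.5],
    [0,12.57,-12.25,1.0,-11.5]
  ],
  "grip_force": 40
}}

```text
t: 1.3
position: [0.4528, -0.0668, 0.2014]
eef_rot: [-0.0, 0.677, 0.736, 0.002]
wrist_force: [0.6, -0.6, 0.3]
gripper_width: 1.005
grasp_force: 0.0
```

```bash
python3 -c "
from h import *
to(.4505,-.0713,.078)"
```

```text
units [-0.16 -0.1   4.11] turn 0.09 t 1.3 pos [ 0.4528 -0.0668  0.2014] w 1.005 gf 0.0 j7 [ 0.35  0.55 -0.46  2.08  0.42  0.6  -0.32]
```

>>> {"method": "apply_moves", "body": {
  "steps": [
    [0,0,0,0,0],
    [0,0,0,0,0],
    [0,0,0,0,0]
  ]
}}

```text
t: 1.6
position: [0.4503, -0.0736, 0.2012]
eef_rot: [0.0, 0.681, 0.732, -0.001]
wrist_force: [0.1, -0.1, -0.1]
gripper_width: 1.001
grasp_force: 0.0
```

```bash
python3 -c "
from h import *
to(.4505,-.0713,.078)"
```

```text
units [0.08 0.01 4.11] turn -0.02 t 1.6 pos [ 0.4503 -0.0736  0.2012] w 1.001 gf 0.0 j7 [ 0.36  0.55 -0.45  2.08  0.42  0.6  -0.32]
```

>>> {"method": "apply_moves", "body": {
  "steps": [
    [0,0.08,0,2,0],
    [0,0.08,0,4.17,0],
    [0,0.08,0,4.17,0],
    [0,0.08,0,4.17,0],
    [1,0.08,0,4.17,0],
    [1,0.08,0,4.17,0],
    [1,0.08,0,4.17,0],
    [1,0.08,0,4.17,0],
    [1,0.08,0,4.17,0],
    [1,0.08,0,3.17,0],
    [1,0.08,0,1.5,0],
    [1,0.08,0,0,0]
  ]
}}

```text
t: 2.8
position: [0.4503, -0.0698, 0.204]
eef_rot: [0.0, 0.68, 0.733, 0.0]
wrist_force: [1.2, -1.3, -1.6]
gripper_width: 0.526
grasp_force: 41.6
```

```bash
python3 - <<'E'
from h import *
to(*slot("s",.045),.2)
p,d,K,T=grab("side"); W=cloud(d,K,T); cv2.imwrite("pics/a1.png",cv2.resize(p[100:260,130:330],(700,560)))
E
```

```text
units [6.62 4.17 0.13] turn 0.01 t 2.8 pos [ 0.4503 -0.0698  0.204 ] w 0.526 gf 41.6 j7 [ 0.37  0.55 -0.49  2.08  0.45  0.61 -0.35]
```

View pics/a1.png

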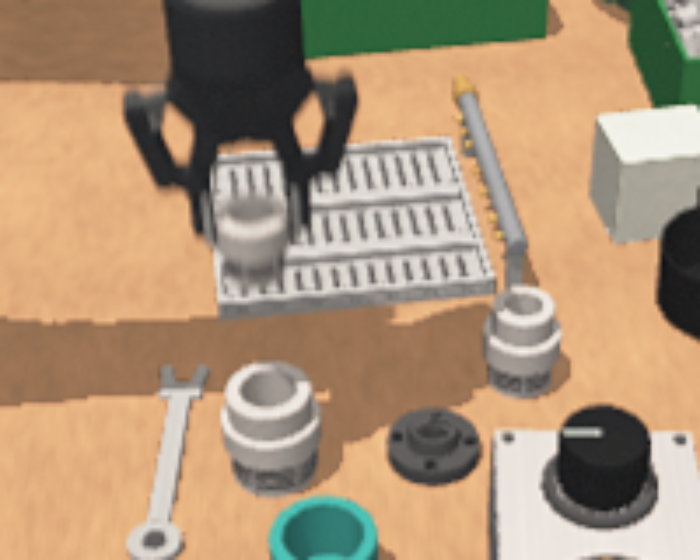

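The view shows the small basket lifted cleanly in the fingers at (252,225), with the medium still seated in the large at (272,430).

>>> {"method": "apply_moves", "body": {
  "steps": [
    [1,6.7,4.15,0,0],
    [1,6.7,4.15,0,0],
    [1,6.7,4.15,0,0],
    [1,6.7,4.15,0,0],
    [1,6.7,4.15,0,0],
    [1,6.7,4.15,0,0],
    [1,6.7,4.15,0,0],
    [1,6.7,4.15,0,0],
    [1,6.7,4.15,0,0]
  ]
}}

```text
t: 3.75
position: [0.5596, 0.1379, 0.2015]
eef_rot: [0.0, 0.681, 0.732, -0.001]
wrist_force: [0.5, -0.2, -1.6]
gripper_width: 0.53
grasp_force: 41.6
```

```bash
python3 - <<'E'
from h import *
to(*slot("s",.045),.033)
for n in ("top","side"):
    p,d,K,T=grab(n); W=cloud(d,K,T); t=manip.observe()["position"]
    print(n,ring(W,t[2]+.022,t[:2],.023,.004,.024), ring(W,t[2]-.015,t[:2],.018,.006,.03))
E
```

```text
units [-0.    0.02  5.62] turn -0.01 t 3.8 pos [0.5596 0.1379 0.2015] w 0.53 gf 41.6 j7 [-0.06  0.69 -0.46  1.74  0.4   0.81 -0.63]
top ([0.5656, 0.1225, 0.0147, 53.0], np.float64(0.2208)) None
side ([0.56, 0.1379, 0.0236, 74.0], np.float64(0.2209)) ([0.557, 0.1326, 0.0184, 63.0], np.float64(0.1875))
```

>>> {"method": "apply_moves", "body": {
  "steps": [
    [1,0,0,1.5,0],
    [1,0,0,3,0],
    [1,0,0,4.4,0],
    [1,0,0,5.1,0],
    [1,0,0,5.62,0],
    [1,0,0,5.62,0],
    [1,0,0,5.62,0],
    [0.1,0,0,5.62,0],
    [0.1,0,0,5.62,0],
    [0.1,0,0,5.62,0],
    [0.1,0,0,4,0],
    [0.1,0,0,2.4,0]
  ]
}}

```text
t: 5.05
position: [0.5588, 0.1397, 0.1291]
eef_rot: [-0.001, 0.68, 0.733, -0.002]
wrist_force: [1.0, -0.1, 0.1]
gripper_width: 0.896
grasp_force: 0.0
```

>>> {"method": "apply_moves", "body": {
  "steps": [
    [0,0,0,-2.4,0],
    [0,-6.7,-4.17,-2.4,0],
    [0,-6.7,-4.17,-2.4,0],
    [0,-6.7,-4.17,-2.4,0],
    [0,-6.7,-4.17,-2.4,0],
    [0,-6.7,-4.17,-2.4,0],
    [0,-6.7,-4.17,-2.4,0],
    [0,-6.7,-4.17,-2.4,0],
    [0,-6.7,-4.17,-2.4,0],
    [0,-6.7,-4.17,-2.4,0]
  ]
}}

```text
t: 6.05
position: [0.451, -0.0681, 0.2014]
eef_rot: [0.0, 0.679, 0.734, 0.001]
wrist_force: [0.2, -0.9, -0.7]
gripper_width: 1.0
grasp_force: 0.0
```

```bash
cat > chk.py <<'E'
from h import *
import sys
def chk():
    for n in ("top","side"):
        p,d,K,T=grab(n); W=cloud(d,K,T); print(n,end=" ")
        for k,z in (("s",.054),("m",.058),("l",.062)):
            for x in (.045,-.052):
                m={"s":.023,"m":.029,"l":.034}[k]; c=slot(k,x); r=ring(W,z,c,m,.005,m+.012)
                if r: q=np.array(r[0][:2])-TC; print(k,x,"dev mm",np.round((np.array(r[0][:2])-c)*1000,1),"r",r[0][2],"z",r[1],end=" | ")
        for k,z,xy,m in(("m1",.076,(.4505,-.0713),.029),("l1",.054,(.4505,-.0713),.034),("s2",.072,(.635,.0105),.023),("m2",.05,(.635,.0105),.029),("L2",.054,(.461,-.3233),.034)):
            r=ring(W,z,xy,m,.004,m+.012); 
            if r: print(k,r,end=" | ")
        print()
    return p
E
python3 - <<'E'
from chk import *
p=chk(); to(.4505,-.0713,.055)
E
```

```text
top s 0.045 dev mm [-1.1  1.3] r 0.0232 z 0.0537 | s2 ([0.6354, 0.0115, 0.0232, 160.0], np.float64(0.0714)) | m2 ([0.6353, 0.0122, 0.0292, 187.0], np.float64(0.0498)) | L2 ([0.462, -0.3228, 0.0344, 268.0], np.float64(0.0533)) | 
side s 0.045 dev mm [-3.4 -0.7] r 0.0248 z 0.0529 | m1 ([0.4493, -0.0719, 0.0295, 216.0], np.float64(0.0756)) | l1 ([0.4503, -0.0737, 0.0341, 171.0], np.float64(0.0539)) | s2 ([0.634, 0.0105, 0.0239, 128.0], np.float64(0.0713)) | m2 ([0.6347, 0.0082, 0.0288, 108.0], np.float64(0.05)) | L2 ([0.4609, -0.3253, 0.0348, 435.0], np.float64(0.0538)) | 
units [-0.1  -0.02  4.87] turn 0.03 t 6.2 pos [ 0.4507 -0.0684  0.2012] w 0.999 gf 0.0 j7 [ 0.37  0.56 -0.5   2.08  0.46  0.61 -0.37]
```

>>> {"method": "apply_moves", "body": {
  "steps": [
    [0,-0.1,0,1.5,0],
    [0,-0.1,0,3,0],
    [0,-0.1,0,4.5,0],
    [0,-0.1,0,4.93,0],
    [0,-0.1,0,4.93,0],
    [1,-0.1,0,4.93,0],
    [1,-0.1,0,4.93,0],
    [1,-0.1,0,4.93,0],
    [1,-0.1,0,4.93,0],
    [1,-0.1,0,4.0,0],
    [1,-0.1,0,2.5,0],
    [1,-0.1,0,0.8,0]
  ]
}}

```text
t: 7.35
position: [0.4493, -0.0729, 0.1778]
eef_rot: [-0.001, 0.68, 0.733, -0.001]
wrist_force: [1.7, -0.8, -2.2]
gripper_width: 0.668
grasp_force: 44.2
```

>>> {"method": "apply_moves", "body": {
  "steps": [
    [1,0,0,-0.8,0],
    [1,0,0,-0.8,0],
    [1,0,0,-0.8,0]
  ]
}}

```text
t: 7.65
position: [0.4501, -0.0733, 0.2006]
eef_rot: [0.001, 0.681, 0.732, 0.0]
wrist_force: [-0.1, -0.5, -1.7]
gripper_width: 0.666
grasp_force: 44.3
```

```bash
python3 - <<'E'
from chk import *
p=chk(); to(*slot("m",.045),.201)
E
```

```text
top s 0.045 dev mm [-1.2  1.4] r 0.0231 z 0.0537 | s2 ([0.6354, 0.0117, 0.0231, 161.0], np.float64(0.0713)) | m2 ([0.6359, 0.0116, 0.0292, 179.0], np.float64(0.0497)) | L2 ([0.4619, -0.3224, 0.034, 264.0], np.float64(0.0535)) | 
side s 0.045 dev mm [ 0.3 -0.5] r 0.0251 z 0.0533 | l1 ([0.4503, -0.0715, 0.0355, 237.0], np.float64(0.0534)) | s2 ([0.6336, 0.0097, 0.0239, 136.0], np.float64(0.0712)) | m2 ([0.635, 0.0087, 0.0289, 108.0], np.float64(0.05)) | L2 ([0.4616, -0.3245, 0.0346, 441.0], np.float64(0.0537)) | 
units [ 9.    4.21 -0.07] turn 0.01 t 7.8 pos [ 0.4493 -0.073   0.1993] w 0.672 gf 44.3 j7 [ 0.41  0.57 -0.53  2.08  0.49  0.62 -0.4 ]
```

>>> {"method": "apply_moves", "body": {
  "steps": [
    [1,9,4.2,0,0],
    [1,9,4.2,0,0],
    [1,9,4.2,0,0],
    [1,9,4.2,0,0],
    [1,9,4.2,0,0],
    [1,9,4.2,0,0],
    [1,9,4.2,0,0],
    [1,9,4.2,0,0],
    [1,9,4.2,0,0],
    [1,9,4.2,0,0]
  ]
}}

```text
t: 8.75
position: [0.5556, 0.2037, 0.1994]
eef_rot: [0.0, 0.681, 0.732, -0.001]
wrist_force: [-0.3, -0.2, -2.1]
gripper_width: 0.672
grasp_force: 44.2
```

```bash
python3 - <<'E'
from h import *
to(*slot("m",.045),.036)
p,d,K,T=grab("side"); W=cloud(d,K,T); t=manip.observe()["position"]
print(ring(W,t[2]+.023,t[:2],.029,.006,.030))
E
```

```text
units [0.07 0.   5.45] turn -0.01 t 8.8 pos [0.5556 0.2037 0.1994] w 0.672 gf 44.2 j7 [-0.15  0.72 -0.5   1.69  0.43  0.85 -0.76]
([0.5554, 0.204, 0.0296, 129.0], np.float64(0.2197))
```

>>> {"method": "apply_moves", "body": {
  "steps": [
    [1,0.04,0,1.5,0],
    [1,0.04,0,3,0],
    [1,0.04,0,4.4,0],
    [1,0.04,0,5.0,0],
    [1,0.04,0,5.4,0],
    [1,0.04,0,5.4,0],
    [1,0.04,0,5.4,0],
    [0.05,0.04,0,5.4,0],
    [0.05,0.04,0,5.4,0],
    [0.05,0.04,0,5.4,0],
    [0.05,0.04,0,4,0],
    [0,0,0,2.4,0]
  ]
}}

```text
t: 10.0
position: [0.5547, 0.2055, 0.1279]
eef_rot: [-0.001, 0.68, 0.733, -0.002]
wrist_force: [0.6, -0.2, -0.4]
gripper_width: 0.998
grasp_force: 0.0
```

>>> {"method": "apply_moves", "body": {
  "steps": [
    [0,0,0,-2.4,0],
    [0,-9,-4.2,-2.4,0],
    [0,-9,-4.2,-2.4,0],
    [0,-9,-4.2,-2.4,0],
    [0,-9,-4.2,-2.4,0],
    [0,-9,-4.2,-2.4,0],
    [0,-9,-4.2,-2.4,0],
    [0,-9,-4.2,-2.4,0],
    [0,-9,-4.2,-2.4,0],
    [0,-9,-4.2,-2.4,0],
    [0,-9,-4.2,-2.4,0]
  ]
}}

```text
t: 11.1
position: [0.4512, -0.0708, 0.2005]
eef_rot: [0.0, 0.679, 0.734, 0.001]
wrist_force: [-0.2, 0.8, 0.1]
gripper_width: 0.999
grasp_force: 0.0
```

```bash
python3 - <<'E'
from chk import *
p=chk(); to(.4505,-.0713,.028)
E
```

```text
top s 0.045 dev mm [-1.2  1.1] r 0.0234 z 0.0536 | m 0.045 dev mm [0.1 3.3] r 0.0292 z 0.0575 | s2 ([0.6354, 0.0115, 0.0233, 162.0], np.float64(0.0716)) | m2 ([0.6358, 0.0118, 0.0291, 184.0], np.float64(0.0496)) | L2 ([0.4614, -0.3223, 0.0342, 265.0], np.float64(0.0532)) | 
side s 0.045 dev mm [-3.6 -1.6] r 0.0251 z 0.0532 | m 0.045 dev mm [-2.1  0.5] r 0.0307 z 0.0571 | l1 ([0.4492, -0.0721, 0.0351, 234.0], np.float64(0.0535)) | s2 ([0.6351, 0.0102, 0.0237, 130.0], np.float64(0.0714)) | m2 ([0.634, 0.0085, 0.0286, 111.0], np.float64(0.0498)) | L2 ([0.4609, -0.3243, 0.0347, 437.0], np.float64(0.0537)) | 
units [-0.01 -0.02  5.74] turn 0.04 t 11.2 pos [ 0.4509 -0.0711  0.2003] w 0.999 gf 0.0 j7 [ 0.41  0.57 -0.55  2.08  0.5   0.62 -0.4 ]
```

>>> {"method": "apply_moves", "body": {
  "steps": [
    [0,0,0,1.5,0],
    [0,0,0,3,0],
    [0,0,0,4.5,0],
    [0,0,0,5.77,0],
    [0,0,0,5.77,0],
    [0,0,0,5.77,0],
    [1,0,0,5.77,0],
    [1,0,0,5.77,0],
    [1,0,0,5.77,0],
    [1,0,0,5.0,0],
    [1,0,0,3.5,0],
    [1,0,0,1.8,0]
  ]
}}

```text
t: 12.4
position: [0.4496, -0.0731, 0.148]
eef_rot: [0.0, 0.68, 0.733, -0.0]
wrist_force: [1.7, -0.9, -3.0]
gripper_width: 0.805
grasp_force: 47.1
```

>>> {"method": "apply_moves", "body": {
  "steps": [
    [1,0,0,-1.8,0],
    [1,0,0,-1.8,0],
    [1,0,0,-1.8,0]
  ]
}}

```text
t: 12.7
position: [0.451, -0.0735, 0.2018]
eef_rot: [0.002, 0.681, 0.732, 0.001]
wrist_force: [-0.7, 0.1, -2.5]
gripper_width: 0.804
grasp_force: 47.1
```

```bash
python3 - <<'E'
from h import *
to(*slot("l",.045),.201)
E
```

```text
units [11.69  4.14  0.03] turn -0.0 t 12.7 pos [ 0.451  -0.0735  0.2018] w 0.804 gf 47.1 j7 [ 0.45  0.58 -0.6   2.08  0.55  0.64 -0.45]
```

>>> {"method": "apply_moves", "body": {
  "steps": [
    [1,11.66,4.16,0,0],
    [1,11.66,4.16,0,0],
    [1,11.66,4.16,0,0],
    [1,11.66,4.16,0,0],
    [1,11.66,4.16,0,0],
    [1,11.66,4.16,0,0],
    [1,11.66,4.16,0,0],
    [1,11.66,4.16,0,0],
    [1,11.66,4.16,0,0],
    [1,11.66,4.16,0,0],
    [1,11.66,4.16,0,0],
    [1,11.66,4.16,0,0]
  ]
}}

```text
t: 13.9
position: [0.5489, 0.2831, 0.1988]
eef_rot: [0.001, 0.681, 0.732, -0.001]
wrist_force: [0.1, 0.9, -1.4]
gripper_width: 0.804
grasp_force: 47.1
```

```bash
python3 - <<'E'
from h import *
to(*slot("l",.045),.037)
p,d,K,T=grab("side"); W=cloud(d,K,T); t=manip.observe()["position"]
print(ring(W,t[2]+.022,t[:2],.034,.006,.036))
E
```

```text
units [0.08 0.03 5.39] turn -0.01 t 13.9 pos [0.5489 0.2831 0.1988] w 0.804 gf 47.1 j7 [-0.25  0.76 -0.55  1.61  0.48  0.91 -0.91]
([0.549, 0.2835, 0.0358, 177.0], np.float64(0.2212))
```

>>> {"method": "apply_moves", "body": {
  "steps": [
    [1,0.05,0,1.5,0],
    [1,0.05,0,3,0],
    [1,0.05,0,4.4,0],
    [1,0.05,0,5.0,0],
    [1,0.05,0,5.33,0],
    [1,0.05,0,5.33,0],
    [1,0.05,0,5.33,0],
    [0,0.05,0,5.33,0],
    [0,0.05,0,5.33,0],
    [0,0.05,0,5.33,0],
    [0,0.05,0,4,0],
    [0,0,0,2.4,0]
  ]
}}

```text
t: 15.15
position: [0.5475, 0.2848, 0.1267]
eef_rot: [-0.001, 0.68, 0.733, -0.002]
wrist_force: [0.9, 0.8, 0.6]
gripper_width: 1.001
grasp_force: 0.0
```

```bash
python3 - <<'E'
from chk import *
p=chk(); to(.635,.0103,.2)
E
```

```text
top s 0.045 dev mm [-1.1  1.3] r 0.0231 z 0.0532 | m 0.045 dev mm [0.5 3.4] r 0.0291 z 0.0574 | l 0.045 dev mm [-0.7  3.8] r 0.0341 z 0.0615 | s2 ([0.6354, 0.0118, 0.023, 164.0], np.float64(0.0714)) | m2 ([0.6354, 0.0122, 0.0291, 185.0], np.float64(0.0495)) | L2 ([0.4615, -0.3225, 0.0341, 266.0], np.float64(0.0534)) | 
side s 0.045 dev mm [-2.8 -1.3] r 0.0238 z 0.053 | m 0.045 dev mm [-2.1  1.7] r 0.0308 z 0.0573 | l 0.045 dev mm [-2.8  2.9] r 0.0365 z 0.0611 | s2 ([0.6357, 0.0103, 0.0249, 132.0], np.float64(0.0718)) | m2 ([0.6342, 0.0081, 0.0296, 112.0], np.float64(0.0499)) | L2 ([0.4608, -0.3245, 0.0348, 430.0], np.float64(0.0537)) | 
units [-9.44  2.08 -2.25] turn 0.01 t 15.2 pos [0.5524 0.2885 0.1337] w 0.999 gf 0.0 j7 [-0.28  0.84 -0.51  1.66  0.55  0.77 -0.97]
```

>>> {"method": "apply_moves", "body": {
  "steps": [
    [0,0,0,-2.3,0],
    [0,-9.4,2.15,-2.3,0],
    [0,-9.4,2.15,-2.3,0],
    [0,-9.4,2.15,-2.3,0],
    [0,-9.4,2.15,-2.3,0],
    [0,-9.4,2.15,-2.3,0],
    [0,-9.4,2.15,-2.3,0],
    [0,-9.4,2.15,-2.3,0],
    [0,-9.4,2.15,-2.3,0],
    [0,-9.4,2.15,-2.3,0],
    [0,-9.4,2.15,-2.3,0],
    [0,-9.4,2.15,-2.3,0]
  ]
}}

```text
t: 16.45
position: [0.6339, 0.0107, 0.1964]
eef_rot: [-0.0, 0.679, 0.734, 0.0]
wrist_force: [0.0, -0.0, -0.1]
gripper_width: 0.996
grasp_force: 0.0
```

```bash
python3 - <<'E'
from h import *
to(.635,.0103,.05)
E
```

```text
units [-0.02  0.04  4.88] turn 0.04 t 16.4 pos [0.6339 0.0107 0.1964] w 0.996 gf 0.0 j7 [ 0.22  0.79 -0.59  1.56  0.51  0.95 -0.46]
```

>>> {"method": "apply_moves", "body": {
  "steps": [
    [0,0,0.04,1.5,0],
    [0,0,0.04,3,0],
    [0,0,0.04,4.4,0],
    [0,0,0.04,4.87,0],
    [0,0,0.04,4.87,0],
    [1,0,0.04,4.87,0],
    [1,0,0.04,4.87,0],
    [1,0,0.04,4.87,0],
    [1,0,0.04,4.87,0],
    [1,0,0,4.0,0],
    [1,0,0,2.5,0],
    [1,0,0,0.8,0]
  ]
}}

```text
t: 17.65
position: [0.6333, 0.0087, 0.1726]
eef_rot: [-0.001, 0.68, 0.733, -0.001]
wrist_force: [1.4, -0.7, -0.9]
gripper_width: 0.529
grasp_force: 41.7
```

>>> {"method": "apply_moves", "body": {
  "steps": [
    [1,0,0,-0.8,0],
    [1,0,0,-0.8,0],
    [1,0,0,-0.8,0]
  ]
}}

```text
t: 17.95
position: [0.6341, 0.0086, 0.1961]
eef_rot: [0.001, 0.68, 0.733, 0.0]
wrist_force: [-1.0, 0.9, -2.0]
gripper_width: 0.526
grasp_force: 41.7
```

```bash
python3 - <<'E'
from h import *
to(*slot("s",-.052),.201)
E
```

```text
units [ 4.48 -5.37 -0.17] turn 0.01 t 17.9 pos [0.6341 0.0086 0.1961] w 0.526 gf 41.7 j7 [ 0.23  0.79 -0.59  1.56  0.51  0.94 -0.46]
```

>>> {"method": "apply_moves", "body": {
  "steps": [
    [1,4.42,-5.35,0,0],
    [1,4.42,-5.35,0,0],
    [1,4.42,-5.35,0,0],
    [1,4.42,-5.35,0,0],
    [1,4.42,-5.35,0,0],
    [1,4.42,-5.35,0,0],
    [1,4.42,-5.35,0,0],
    [1,4.42,-5.35,0,0],
    [1,4.42,-5.35,0,0],
    [1,4.42,-5.35,0,0]
  ]
}}

```text
t: 18.95
position: [0.4649, 0.1286, 0.195]
eef_rot: [0.0, 0.681, 0.732, -0.0]
wrist_force: [0.5, 0.3, -0.6]
gripper_width: 0.528
grasp_force: 41.8
```

```bash
python3 - <<'E'
from h import *
to(*slot("s",-.052),.035)
p,d,K,T=grab("side"); W=cloud(d,K,T); t=manip.observe()["position"]
print(ring(W,t[2]+.022,t[:2],.023,.006,.025))
E
```

```text
units [ 0.07 -0.04  5.33] turn -0.01 t 18.9 pos [0.4649 0.1286 0.195 ] w 0.528 gf 41.8 j7 [-0.    0.61 -0.57  2.01  0.53  0.66 -0.85]
([0.4649, 0.1286, 0.0246, 104.0], np.float64(0.2138))
```

>>> {"method": "apply_moves", "body": {
  "steps": [
    [1,0.05,0,1.5,0],
    [1,0.05,0,3,0],
    [1,0.05,0,4.4,0],
    [1,0.05,0,5.0,0],
    [1,0.05,0,5.32,0],
    [1,0.05,0,5.32,0],
    [1,0.05,0,5.32,0],
    [0.1,0.05,0,5.32,0],
    [0.1,0.05,0,5.32,0],
    [0.1,0.05,0,5.32,0],
    [0.1,0.05,0,4,0],
    [0,0,0,2.4,0]
  ]
}}

```text
t: 20.2
position: [0.4629, 0.129, 0.1232]
eef_rot: [-0.001, 0.68, 0.733, -0.002]
wrist_force: [2.5, 1.1, -0.0]
gripper_width: 1.0
grasp_force: 0.0
```

>>> {"method": "apply_moves", "body": {
  "steps": [
    [0,0,0,-2.4,0],
    [0,-4.42,5.35,-2.4,0],
    [0,-4.42,5.35,-2.4,0],
    [0,-4.42,5.35,-2.4,0],
    [0,-4.42,5.35,-2.4,0],
    [0,-4.42,5.35,-2.4,0],
    [0,-4.42,5.35,-2.4,0],
    [0,-4.42,5.35,-2.4,0],
    [0,-4.42,5.35,-2.4,0],
    [0,-4.42,5.35,-2.4,0]
  ]
}}

```text
t: 21.2
position: [0.633, 0.0105, 0.1954]
eef_rot: [-0.0, 0.679, 0.734, -0.0]
wrist_force: [0.1, 0.9, -0.6]
gripper_width: 1.002
grasp_force: 0.0
```

```bash
python3 - <<'E'
from chk import *
p=chk(); to(.635,.0103,.025)
E
```

```text
top s 0.045 dev mm [-1.1  1.2] r 0.0231 z 0.0534 | s -0.052 dev mm [-0.1  2.6] r 0.023 z 0.0535 | m 0.045 dev mm [-0.1  3.5] r 0.0293 z 0.0575 | l 0.045 dev mm [-0.8  4. ] r 0.0345 z 0.0613 | 
side s 0.045 dev mm [-1.8 -1.5] r 0.0237 z 0.0532 | s -0.052 dev mm [-2.4  0.4] r 0.0249 z 0.0536 | m 0.045 dev mm [0.3 0.1] r 0.0308 z 0.0573 | l 0.045 dev mm [-2.9  2.4] r 0.0357 z 0.0613 | m2 ([0.632, 0.0092, 0.0297, 176.0], np.float64(0.0492)) | L2 ([0.4616, -0.3245, 0.0347, 431.0], np.float64(0.0537)) | 
units [0.01 0.05 5.68] turn 0.03 t 21.3 pos [0.6335 0.0099 0.1955] w 1.001 gf 0.0 j7 [ 0.24  0.8  -0.62  1.56  0.54  0.96 -0.48]
```

>>> {"method": "apply_moves", "body": {
  "steps": [
    [0,0,0,1.5,0],
    [0,0,0,3,0],
    [0,0,0,4.5,0],
    [0,0,0,5.65,0],
    [0,0,0,5.65,0],
    [0,0,0,5.65,0],
    [1,0,0,5.65,0],
    [1,0,0,5.65,0],
    [1,0,0,5.65,0],
    [1,0,0,5.65,0],
    [1,0,0,4.5,0],
    [1,0,0,2.9,0]
  ]
}}

```text
t: 22.5
position: [0.6325, 0.0084, 0.1083]
eef_rot: [-0.001, 0.68, 0.733, -0.002]
wrist_force: [0.7, -0.4, -0.9]
gripper_width: 0.674
grasp_force: 43.6
```

>>> {"method": "apply_moves", "body": {
  "steps": [
    [1,0,0,-1.6,0],
    [1,0,0,-2.9,0],
    [1,0,0,-2.9,0],
    [1,0,0,-2.9,0]
  ]
}}

```text
t: 22.9
position: [0.6347, 0.0089, 0.1972]
eef_rot: [0.001, 0.68, 0.733, 0.001]
wrist_force: [-0.3, -0.4, -1.6]
gripper_width: 0.674
grasp_force: 43.7
```

```bash
python3 - <<'E'
from h import *
to(*(slot("m",-.052)+[0,-.002]),.2)
E
```

```text
units [ 6.67 -5.39 -0.11] turn 0.01 t 22.9 pos [0.6347 0.0089 0.1972] w 0.674 gf 43.7 j7 [ 0.24  0.8  -0.62  1.56  0.54  0.96 -0.48]
```

>>> {"method": "apply_moves", "body": {
  "steps": [
    [1,6.62,-5.37,0,0],
    [1,6.62,-5.37,0,0],
    [1,6.62,-5.37,0,0],
    [1,6.62,-5.37,0,0],
    [1,6.62,-5.37,0,0],
    [1,6.62,-5.37,0,0],
    [1,6.62,-5.37,0,0],
    [1,6.62,-5.37,0,0],
    [1,6.62,-5.37,0,0],
    [1,6.62,-5.37,0,0],
    [1,6.62,-5.37,0,0]
  ]
}}

```text
t: 24.0
position: [0.4593, 0.1942, 0.1951]
eef_rot: [0.0, 0.681, 0.732, -0.0]
wrist_force: [0.4, 0.5, -1.1]
gripper_width: 0.674
grasp_force: 43.7
```

```bash
python3 - <<'E'
from h import *
to(*(slot("m",-.052)+[0,-.002]),.037)
p,d,K,T=grab("side"); W=cloud(d,K,T); t=manip.observe()["position"]
print(ring(W,t[2]+.022,t[:2],.029,.006,.031))
E
```

```text
units [ 0.08 -0.02  5.27] turn -0.01 t 24.0 pos [0.4593 0.1942 0.1951] w 0.674 gf 43.7 j7 [-0.12  0.63 -0.6   1.97  0.54  0.7  -0.98]
([0.4586, 0.1933, 0.0299, 152.0], np.float64(0.2155))
```

>>> {"method": "apply_moves", "body": {
  "steps": [
    [1,0.08,0,1.5,0],
    [1,0.08,0,3,0],
    [1,0.08,0,4.4,0],
    [1,0.08,0,5.0,0],
    [1,0.08,0,5.23,0],
    [1,0.08,0,5.23,0],
    [1,0.08,0,5.23,0],
    [0,0.08,0,5.23,0],
    [0,0.08,0,5.23,0],
    [0,0.08,0,5.23,0],
    [0,0.08,0,4,0],
    [0,0,0,2.4,0]
  ]
}}

```text
t: 25.25
position: [0.4574, 0.1948, 0.123]
eef_rot: [-0.001, 0.68, 0.733, -0.002]
wrist_force: [1.4, 0.6, -0.0]
gripper_width: 0.997
grasp_force: 0.0
```

```bash
python3 - <<'E'
from chk import *
p=chk(); to(.4612,-.3234,.2)
E
```

```text
top s 0.045 dev mm [-1.4  1.8] r 0.0234 z 0.0536 | s -0.052 dev mm [0.  2.7] r 0.023 z 0.0531 | m 0.045 dev mm [0.4 3.2] r 0.0292 z 0.0575 | m -0.052 dev mm [-0.2  1.2] r 0.0293 z 0.0575 | l 0.045 dev mm [-1.   3.9] r 0.0343 z 0.0616 | L2 ([0.4615, -0.3226, 0.0341, 268.0], np.float64(0.0533)) | 
side s 0.045 dev mm [-2.7  0.2] r 0.0252 z 0.053 | s -0.052 dev mm [0.  0.5] r 0.0242 z 0.0532 | m 0.045 dev mm [-1.9  0.7] r 0.0303 z 0.0572 | m -0.052 dev mm [-2.5 -1. ] r 0.0314 z 0.0574 | l 0.045 dev mm [-2.9  2.7] r 0.0373 z 0.0608 | L2 ([0.4604, -0.3246, 0.0349, 429.0], np.float64(0.0537)) | 
units [-17.28  -1.26  -2.49] turn 0.0 t 25.4 pos [0.4614 0.1967 0.1279] w 1.001 gf 0.0 j7 [-0.19  0.74 -0.5   2.03  0.68  0.54 -1.11]
```

>>> {"method": "apply_moves", "body": {
  "steps": [
    [0,0,0,-1.6,0],
    [0,-17.25,-1.2,-2.4,0],
    [0,-17.25,-1.2,-2.4,0],
    [0,-17.25,-1.2,-2.4,0],
    [0,-17.25,-1.2,-2.4,0],
    [0,-17.25,-1.2,-2.4,0],
    [0,-17.25,-1.2,-2.4,0],
    [0,-17.25,-1.2,-2.4,0],
    [0,-17.25,-1.2,-2.4,0],
    [0,-17.25,-1.2,-2.4,0],
    [0,-17.25,-1.2,-2.4,0],
    [0,-17.25,-1.2,-2.4,0]
  ]
}}

```text
t: 26.55
position: [0.4592, -0.3305, 0.1947]
eef_rot: [0.001, 0.684, 0.73, -0.002]
wrist_force: [-0.5, 0.5, 0.2]
gripper_width: 1.0
grasp_force: 0.0
```

>>> {"method": "apply_moves", "body": {
  "steps": [
    [0,0,0,0,0],
    [0,0,0,0,0],
    [0,0,0,0,0],
    [0,0,0,0,0]
  ]
}}

```text
t: 26.95
position: [0.4616, -0.3218, 0.1955]
eef_rot: [-0.0, 0.679, 0.734, 0.0]
wrist_force: [0.5, -0.6, 0.3]
gripper_width: 0.998
grasp_force: 0.0
```

```bash
python3 - <<'E'
from chk import *
p=chk(); to(.4612,-.3234,.027)
E
```

```text
top s 0.045 dev mm [-1.4  1.3] r 0.023 z 0.0536 | s -0.052 dev mm [0.1 3.2] r 0.0232 z 0.0534 | m 0.045 dev mm [0.  3.4] r 0.0293 z 0.0576 | m -0.052 dev mm [-0.2  0.9] r 0.0293 z 0.0576 | l 0.045 dev mm [-1.3  4. ] r 0.0346 z 0.0614 | L2 ([0.4614, -0.3224, 0.0341, 263.0], np.float64(0.0536)) | 
side s 0.045 dev mm [-3.3  0. ] r 0.0242 z 0.0533 | m 0.045 dev mm [-1.1  1.2] r 0.0296 z 0.0571 | l 0.045 dev mm [-1.3  3.9] r 0.0373 z 0.0611 | L2 ([0.4605, -0.3245, 0.0351, 426.0], np.float64(0.0538)) | 
units [-0.03 -0.01  5.62] turn 0.03 t 27.1 pos [ 0.4616 -0.3224  0.1955] w 0.999 gf 0.0 j7 [ 0.93  0.73 -0.7   1.78  0.61  0.86  0.02]
```

>>> {"method": "apply_moves", "body": {
  "steps": [
    [0,0,0,1.5,0],
    [0,0,0,3,0],
    [0,0,0,4.5,0],
    [0,0,0,5.62,0],
    [0,0,0,5.62,0],
    [0,0,0,5.62,0],
    [1,0,0,5.62,0],
    [1,0,0,5.62,0],
    [1,0,0,5.62,0],
    [1,0,0,5.0,0],
    [1,0,0,3.5,0],
    [1,0,0,1.8,0]
  ]
}}

```text
t: 28.25
position: [0.4605, -0.3234, 0.1423]
eef_rot: [-0.0, 0.68, 0.733, -0.0]
wrist_force: [1.7, -1.0, -2.1]
gripper_width: 0.796
grasp_force: 46.6
```

```bash
python3 - <<'E'
from h import *
to(*(slot("l",-.052)+[0,-.003]),.2)
E
```

```text
units [19.92  1.23 -1.92] turn 0.02 t 28.2 pos [ 0.4605 -0.3234  0.1423] w 0.796 gf 46.6 j7 [ 0.9   0.8  -0.65  1.82  0.68  0.75 -0.04]
```

>>> {"method": "apply_moves", "body": {
  "steps": [
    [1,0,0,-1.6,0],
    [1,10,0.6,-1.8,0],
    [1,10,0.6,-1.8,0],
    [1,10,0.6,-1.8,0],
    [1,10,0.6,-1.8,0],
    [1,19.92,1.2,-1.8,0],
    [1,19.92,1.2,-1.8,0],
    [1,19.92,1.2,-1.8,0],
    [1,19.92,1.2,-1.8,0],
    [1,19.92,1.2,-1.8,0],
    [1,19.92,1.2,-1.8,0],
    [1,19.92,1.2,-1.8,0]
  ]
}}

```text
t: 29.45
position: [0.4534, 0.2284, 0.1958]
eef_rot: [0.001, 0.68, 0.733, 0.001]
wrist_force: [1.5, -0.1, -2.1]
gripper_width: 0.804
grasp_force: 46.6
```

>>> {"method": "apply_moves", "body": {
  "steps": [
    [1,0,0,0,0],
    [1,0,0,0,0],
    [1,0,0,0,0],
    [1,0,0,0,0]
  ]
}}

```text
t: 29.85
position: [0.4538, 0.2241, 0.1943]
eef_rot: [0.001, 0.681, 0.732, -0.0]
wrist_force: [0.7, -0.1, -1.8]
gripper_width: 0.798
grasp_force: 46.6
```

```bash
python3 - <<'E'
from h import *
to(*(slot("l",-.052)+[0,-.003]),.040)
p,d,K,T=grab("side"); W=cloud(d,K,T); t=manip.observe()["position"]
print(ring(W,t[2]+.022,t[:2],.034,.006,.036))
E
```

```text
units [1.71 0.08 5.14] turn -0.01 t 29.9 pos [0.4538 0.2241 0.1943] w 0.798 gf 46.6 j7 [-0.17  0.65 -0.62  1.95  0.56  0.72 -1.05]
([0.4533, 0.2237, 0.0352, 207.0], np.float64(0.2168))
```

Commanded motion ended short because there weren't enough rows, so I'll finish the shift and then lower.

>>> {"method": "apply_moves", "body": {
  "steps": [
    [1,1.7,0.04,0,0],
    [1,1.7,0.04,0,0],
    [1,1.7,0.04,0,0],
    [1,1.7,0.04,0,0],
    [1,1.7,0.04,0,0]
  ]
}}

```text
t: 30.4
position: [0.4512, 0.2753, 0.1938]
eef_rot: [0.0, 0.681, 0.732, -0.001]
wrist_force: [0.3, 0.5, -1.6]
gripper_width: 0.802
grasp_force: 46.6
```

```bash
python3 - <<'E'
from h import *
to(*(slot("l",-.052)+[0,-.003]),.040)
E
```

```text
units [0.   0.05 5.13] turn -0.01 t 30.4 pos [0.4512 0.2753 0.1938] w 0.802 gf 46.6 j7 [-0.27  0.67 -0.61  1.88  0.55  0.76 -1.11]
```

>>> {"method": "apply_moves", "body": {
  "steps": [
    [1,0,0,1.5,0],
    [1,0,0,3,0],
    [1,0,0,4.2,0],
    [1,0,0,4.8,0],
    [1,0,0,5.13,0],
    [1,0,0,5.13,0],
    [1,0,0,5.13,0],
    [0,0,0,5.13,0],
    [0,0,0,5.13,0],
    [0,0,0,5.13,0],
    [0,0,0,4,0],
    [0,0,0,2.4,0]
  ]
}}

```text
t: 31.6
position: [0.4496, 0.2761, 0.1215]
eef_rot: [-0.0, 0.68, 0.733, -0.002]
wrist_force: [0.7, 0.0, 0.2]
gripper_width: 0.999
grasp_force: 0.0
```

>>> {"method": "apply_moves", "body": {
  "steps": [
    [0,0,0,-1.6,0],
    [0,-3,0,-2.4,0],
    [0,-7,0,-2.4,0],
    [0,-7,0,-2.4,0],
    [0,-7,0,-2.4,0],
    [0,-7,0,-2.4,0],
    [0,-7,0,-2.4,0],
    [0,-7,0,-2.4,0]
  ]
}}

```text
t: 32.4
position: [0.4667, 0.0694, 0.1945]
eef_rot: [-0.0, 0.68, 0.733, 0.001]
wrist_force: [-1.3, -0.3, 0.2]
gripper_width: 1.001
grasp_force: 0.0
```

```bash
python3 - <<'E'
from chk import *
p=chk(); to(.654,-.188,.2)
p,d,K,T=grab("top"); np.savez("top1.npz",p=p,d=d,K=K,T=T)
a=cv2.resize(p[160:270,90:210],(480,440),interpolation=cv2.INTER_CUBIC)
cv2.imwrite("pics/tray.png",a)
# gauge from both pictures, rectified on plane z=.095
for n,f in (("top",dict(p=p,K=K,T=T)),("side",np.load("side0.npz"))):
    K,T,p=f["K"],f["T"],f["p"]; c=np.array([.6445,-.2935]); 
    g=np.mgrid[0:400,0:400].astype(float); X=c[0]+.05-g[0]*.00025; Y=c[1]+.05-g[1]*.00025
    P=np.stack([X,Y,np.full_like(X,.095)],-1)-T[:3,3]; q=P@T[:3,:3]
    m=lambda a,b,i:(K[i,i]*q[...,i]/q[...,2]+K[i,2]).astype(np.float32)
    r=cv2.remap(p,m(0,0,0),m(0,0,1),cv2.INTER_CUBIC); cv2.imwrite(f"rect_{n}.png",r)
cv2.imwrite("pics/rect.png",np.hstack([cv2.imread("rect_top.png"),cv2.imread("rect_side.png")]))
E
```

```text
top s 0.045 dev mm [17.  -1.2] r 0.013 z 0.0535 | l 0.045 dev mm [1.1 6.3] r 0.0333 z 0.0617 | 
side s 0.045 dev mm [-3.5  0.3] r 0.0252 z 0.053 | s -0.052 dev mm [-2.1  0.4] r 0.0239 z 0.0534 | m 0.045 dev mm [-3.2  1.1] r 0.0314 z 0.0571 | m -0.052 dev mm [-0.9 -2. ] r 0.0302 z 0.0572 | l 0.045 dev mm [-4.   2.7] r 0.0372 z 0.0612 | l -0.052 dev mm [-3. -2.] r 0.037 z 0.0611 | 
units [-9.07  5.56 -0.2 ] turn 0.05 t 32.5 pos [0.4665 0.0703 0.1943] w 0.996 gf 0.0 j7 [ 0.17  0.62 -0.66  2.04  0.6   0.68 -0.8 ]
```

View pics/tray.png

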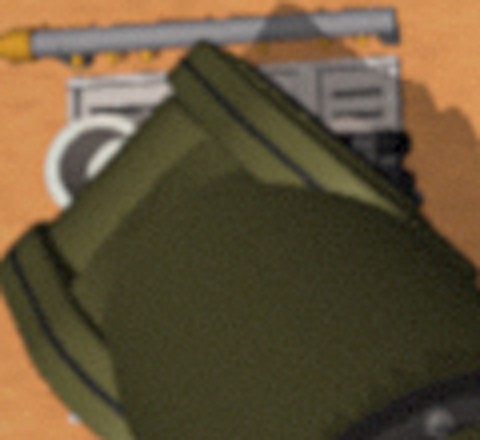

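View pics/rect.png

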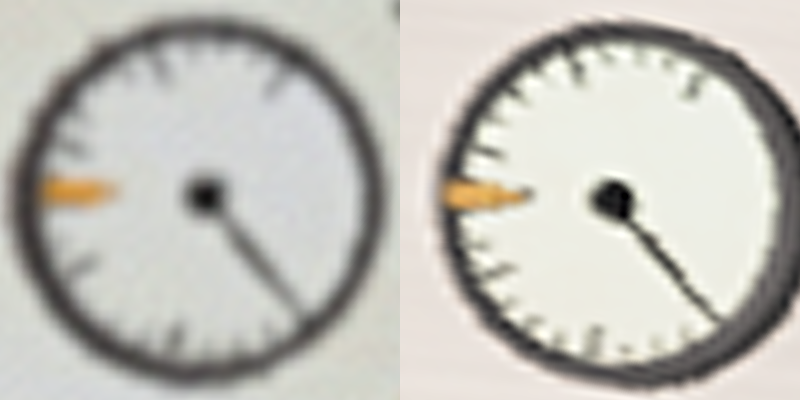

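Rectified gauge (world axes): the needle runs (207,197)→(305,318) and the set hand points to (45,192). The turn is 2.28–2.32 rad, so notch 7 (2.199 rad, 21 units) is nearest. The tray crop is mostly hidden by the arm; I'll re-check it from over the knob.

>>> {"method": "apply_moves", "body": {
  "steps": [
    [0,-9.05,5.56,-0.2,0],
    [0,-9.05,5.56,-0.2,0],
    [0,-9.05,5.56,-0.2,0],
    [0,-9.05,5.56,-0.2,0],
    [0,-9.05,5.56,-0.2,0],
    [0,-9.05,5.56,-0.2,0],
    [0,-9.05,5.56,-0.2,0],
    [0,-9.05,5.56,-0.2,0],
    [0,-9.05,5.56,-0.2,0],
    [0,-9.05,5.56,-0.2,0],
    [0,-9.05,5.56,-0.2,0],
    [0,-9.05,5.56,-0.2,0]
  ]
}}

```text
t: 33.75
position: [0.6528, -0.1893, 0.2004]
eef_rot: [-0.0, 0.68, 0.734, -0.0]
wrist_force: [0.6, 0.6, 0.9]
gripper_width: 0.997
grasp_force: 0.0
```

```bash
python3 - <<'E'
from chk import *
p=chk(); to(.654,-.188,.099)
E
```

```text
top s 0.045 dev mm [-1.3  1.8] r 0.0232 z 0.0536 | s -0.052 dev mm [0.  2.8] r 0.023 z 0.0535 | m 0.045 dev mm [0.2 3.8] r 0.0292 z 0.0578 | m -0.052 dev mm [-0.1  1.1] r 0.0291 z 0.0575 | l 0.045 dev mm [-0.3  3.6] r 0.0348 z 0.0616 | l -0.052 dev mm [-1.6  0.3] r 0.0345 z 0.0615 | 
side s 0.045 dev mm [-1.9 -1. ] r 0.0236 z 0.0529 | s -0.052 dev mm [-0.9  0.1] r 0.0241 z 0.0533 | m 0.045 dev mm [-2.3  2.4] r 0.0315 z 0.057 | m -0.052 dev mm [0.4 5. ] r 0.0359 z 0.0571 | l 0.045 dev mm [-2.   2.2] r 0.0362 z 0.061 | l -0.052 dev mm [-5.4 -2.7] r 0.0374 z 0.0608 | 
units [0.07 0.04 3.38] turn 0.02 t 33.9 pos [ 0.6528 -0.19    0.2003] w 0.996 gf 0.0 j7 [ 0.54  0.87 -0.68  1.4   0.58  1.08 -0.17]
```

All six stand in their rows at the right heights, so I'll go on to the knob.

>>> {"method": "apply_moves", "body": {
  "steps": [
    [0,0.06,0.04,1.5,0],
    [0,0.06,0.04,2.7,0],
    [0,0.06,0.04,3.35,0],
    [0,0.06,0.04,3.35,0],
    [0,0.06,0.04,3.35,0],
    [1,0.06,0.04,3.35,0],
    [1,0.06,0.04,3.35,0],
    [1,0.06,0.04,3.35,0],
    [1,0.06,0.04,3.35,0],
    [1,0.06,0.04,3.35,0]
  ],
  "grip_force": 60
}}

```text
t: 34.85
position: [0.6557, -0.1887, 0.1018]
eef_rot: [0.002, 0.68, 0.733, 0.001]
wrist_force: [0.6, -1.2, 6.1]
gripper_width: 0.615
grasp_force: 62.1
```

>>> {"method": "apply_moves", "body": {
  "steps": [
    [1,0,0,-0.15,0],
    [1,0,0,-0.3,0],
    [1,0,0,-0.42,0],
    [1,0,0,-0.42,0],
    [1,0,0,-0.42,0],
    [1,0,0,-0.42,0]
  ]
}}

```text
t: 35.45
position: [0.6556, -0.1887, 0.1129]
eef_rot: [0.001, 0.68, 0.733, 0.001]
wrist_force: [5.4, -0.5, -0.6]
gripper_width: 0.619
grasp_force: 63.9
```

```bash
python3 - <<'E'
from h import *
to(.654,-.188,.099)
p,d,K,T=grab("side"); W=cloud(d,K,T); print(ring(W,.143,(.654,-.188),.027,.008,.022)); print(manip.observe()["wrist_force"])
cv2.imwrite("pics/k1.png",cv2.resize(p[180:320,240:380],(500,500)))
E
```

```text
units [ 0.03 -0.05  0.46] turn 0.01 t 35.5 pos [ 0.6556 -0.1887  0.1129] w 0.619 gf 63.9 j7 [ 0.52  0.97 -0.63  1.46  0.66  0.93 -0.23]
([0.6543, -0.1876, 0.0217, 239.0], np.float64(0.142))
[ 5.17634578 -0.08198138 -1.12575126]
```

View pics/k1.png

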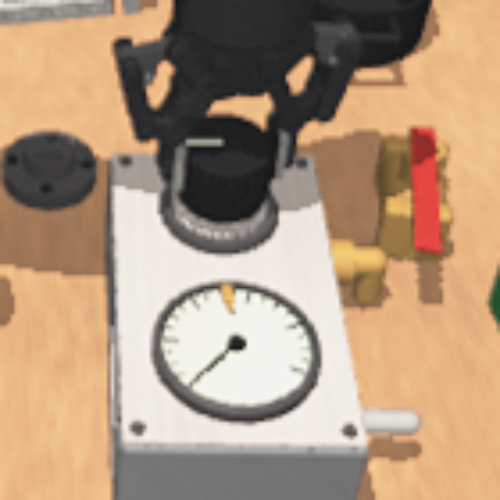

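The knob is up (top at 0.142) and the needle is still on the first mark. Now the clockwise turn.

>>> {"method": "apply_moves", "body": {
  "steps": [
    [1,0,0,0,1],
    [1,0,0,0,2],
    [1,0,0,0,3],
    [1,0,0,0,4],
    [1,0,0,0,5],
    [1,0,0,0,6],
    [1,0,0,0,7],
    [1,0,0,0,8],
    [1,0,0,0,9],
    [1,0,0,0,10],
    [1,0,0,0,10]
  ]
}}

```text
t: 36.6
position: [0.6546, -0.1882, 0.1129]
eef_rot: [0.0, 0.956, 0.294, 0.001]
wrist_force: [3.0, 1.2, 1.3]
gripper_width: 0.614
grasp_force: 64.2
```

>>> {"method": "apply_moves", "body": {
  "steps": [
    [1,0,0,0,1],
    [1,0,0,0,2],
    [1,0,0,0,3],
    [1,0,0,0,4],
    [1,0,0,0,5],
    [1,0,0,0,6],
    [1,0,0,0,7],
    [1,0,0,0,8],
    [1,0,0,0,9],
    [1,0,0,0,10],
    [1,0,0,0,11],
    [1,0,0,0,11]
  ]
}}

```text
t: 37.8
position: [0.6547, -0.187, 0.1128]
eef_rot: [-0.001, 0.962, -0.272, 0.0]
wrist_force: [1.7, 3.0, 4.7]
gripper_width: 0.616
grasp_force: 64.5
```

```bash
cat > gauge.py <<'E'
from h import *
def rect(n,fn):
    p,d,K,T=grab(n); W=cloud(d,K,T); c=np.array([.6445,-.2935])
    g=np.mgrid[0:400,0:400].astype(float); X=c[0]+.05-g[0]*.00025; Y=c[1]+.05-g[1]*.00025
    q=(np.stack([X,Y,np.full_like(X,.095)],-1)-T[:3,3])@T[:3,:3]
    m=lambda i:(K[i,i]*q[...,i]/q[...,2]+K[i,2]).astype(np.float32)
    cv2.imwrite(fn,cv2.remap(p,m(0),m(1),cv2.INTER_CUBIC)); print(n,"knob top",ring(W,.138,(.654,-.188),.027,.012,.02))
E
python3 - <<'E'
from gauge import *
rect("side","pics/g1.png"); to(.654,-.188,.1); print(np.round(manip.observe()["wrist_force"],1))
E
```

```text
side knob top ([0.6593, -0.1911, 0.0178, 76.0], np.float64(0.1418))
units [-0.    0.04  0.43] turn 9.06 t 37.9 pos [ 0.6547 -0.187   0.1128] w 0.613 gf 64.5 j7 [ 0.24  0.9  -0.06  1.48  0.07  0.76 -1.96]
[2.6 2.5 4.2]
```

View pics/g1.png

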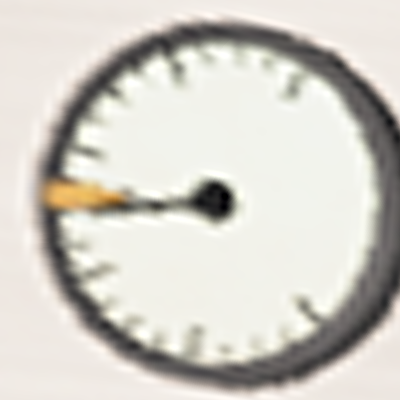

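The needle tip at (65,211) is about 0.1 rad short of the set hand at (45,195), which is notch 7 as planned. I'll push it home.

>>> {"method": "apply_moves", "body": {
  "steps": [
    [1,0,0,0.15,0],
    [1,0,0,0.3,0],
    [1,0,0,0.4,0],
    [1,0,0,0.47,0],
    [1,0,0,0.5,0],
    [1,0,0,0.5,0],
    [1,0,0,0.5,0]
  ]
}}

```text
t: 38.55
position: [0.6549, -0.1871, 0.1014]
eef_rot: [-0.001, 0.962, -0.272, 0.001]
wrist_force: [-4.3, 6.5, 27.4]
gripper_width: 0.616
grasp_force: 67.1
```

```bash
python3 - <<'E'
from gauge import *
rect("side","pics/g2.png"); to(.654,-.188,.1); print(np.round(manip.observe()["wrist_force"],1))
E
```

```text
side knob top ([0.6631, -0.1922, 0.017, 68.0], np.float64(0.1308))
units [-0.01  0.04  0.05] turn 9.04 t 38.6 pos [ 0.6549 -0.1871  0.1014] w 0.613 gf 67.1 j7 [ 0.24  0.92 -0.06  1.49  0.07  0.74 -1.97]
[-5.1  6.9 27.5]
```

The knob is down against its stop (top at 0.131). I'll relax the push, release and retreat.

>>> {"method": "apply_moves", "body": {
  "steps": [
    [1,0,0,-0.07,0],
    [1,0,0,-0.07,0],
    [0,0,0,-0.07,0],
    [0,0,0,-0.07,0],
    [0,0,0,-0.07,0],
    [0,0,0,-0.07,0],
    [0,0,0,-1.5,0],
    [0,0,0,-3,0],
    [0,0,0,-4,0],
    [0,0,0,-4,0],
    [0,0,0,-4,0]
  ]
}}

```text
t: 39.7
position: [0.6538, -0.1891, 0.2174]
eef_rot: [0.0, 0.962, -0.274, 0.0]
wrist_force: [0.3, 0.3, -1.5]
gripper_width: 1.0
grasp_force: 0.0
```

```bash
python3 - <<'E'
from gauge import *
from chk import chk
rect("side","pics/g3.png"); p=chk(); to(.654,-.188,.1); cv2.imwrite("pics/end.png",cv2.resize(p,(800,600)))
E
```

```text
side knob top ([0.6541, -0.188, 0.0199, 198.0], np.float64(0.131))
top s 0.045 dev mm [-1.1  1.3] r 0.0234 z 0.0535 | s -0.052 dev mm [0.2 3. ] r 0.0231 z 0.0537 | m 0.045 dev mm [0.7 3.8] r 0.0293 z 0.0575 | m -0.052 dev mm [-0.5  1.2] r 0.0292 z 0.0575 | l 0.045 dev mm [-0.4  4.3] r 0.0345 z 0.0615 | l -0.052 dev mm [-2.5  0.5] r 0.0344 z 0.0614 | 
side s 0.045 dev mm [-1.1 -0.7] r 0.0242 z 0.0532 | s -0.052 dev mm [ 0.6 -0.7] r 0.0248 z 0.0535 | m 0.045 dev mm [-0.4  0.2] r 0.0298 z 0.0575 | m -0.052 dev mm [-1.1 -1. ] r 0.0303 z 0.0573 | l 0.045 dev mm [-0.5  3.4] r 0.036 z 0.0612 | l -0.052 dev mm [-4.3 -1.8] r 0.0353 z 0.061 | 
units [ 0.04 -0.04  3.84] turn 9.01 t 39.9 pos [ 0.6528 -0.1885  0.2152] w 1.001 gf 0.0 j7 [ 0.24  0.78 -0.06  1.4   0.05  0.97 -1.96]
```

View pics/end.png

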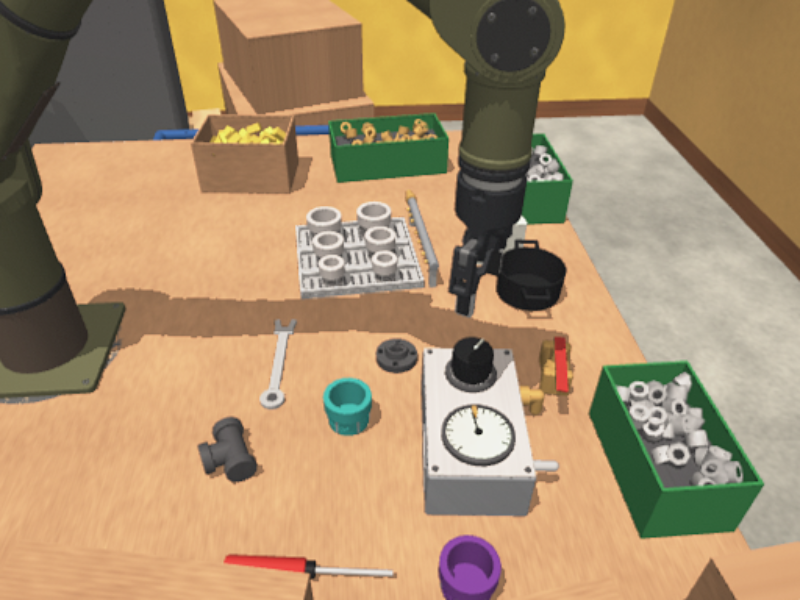

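View pics/g3.png

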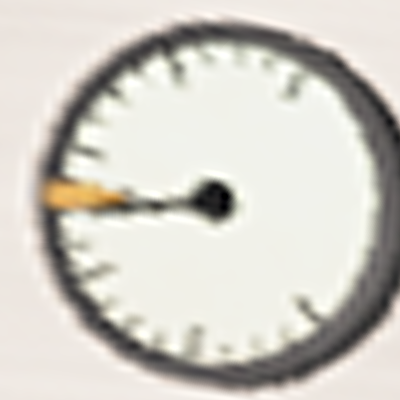

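The final views show all six baskets upright in their rows (tray around (355,240)), the knob down at (473,360), and the needle within about 0.1 rad of the set hand. The gripper is clear of everything.

```bash
python3 -c "
from workcell import manip
print(manip.hand_in())"
```

```text
the job is handed in; nothing more can be done
None
```

I've handed the job in: all six baskets stand upright in the rows for their sizes, and the air is on with the knob locked down and the needle about 0.1 rad short of the set hand (limit 0.22); the hand-in gave no verdict.

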